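# Clamp the circuit board in the test fixture

## Task

Clamp the circuit board into its test fixture using only the outside of your fingers: push the swung-out clamp strap with the back of a finger until it lies over the board, fully home against its stop, and then push the cam lever down flat as far as it goes. Grasp and lift nothing: do not take the strap, its knob or the lever between the fingers, and leave the board in its nest and the screwdriver, triangular stand and connector box where they are.

Things in the scene. Friction and masses are not known exactly. Their poses are not given: they have to be found in the camera images.
- fixture: Test fixture, fixed to the bench: aluminium plate 170 (x) by 260 (y) by 18 mm. Origin: centre of its underside, on the bench; z up. All fixture coordinates below are in this frame, in mm. The strap pivots on a post at (0, -90); the board nest is centred at (0, -5); a steel post 30 wide (x), 12 thick (y), top at height 92, stands at (0, 92) and carries the cam lever; the strap's stop, top at height 58, stands at (-15, 69).
- strap (a joint): Angle of the clamp strap (rad) about the vertical pivot at fixture (0, -90). 0: home, the strap lies over the board along fixture +y against its stop (hard end of travel). Positive: swung out towards fixture +x, clockwise seen from above (at 1.57 it points along +x); limit 1.9, starts between 0.9 and 1.6. Stays where it is left; the pivot drags with 0.15 N m.
- strap_hinge (a point): On the strap's pivot axis, at mid thickness of the strap (51 mm above the bench). The strap is a flat steel bar 20 mm wide and 10 mm thick, underside 46 and top 56 mm above the bench, reaching 170 mm from the pivot; a hub of 17 mm radius surrounds the pivot and a nut rises to 62 mm.
- strap_mid (a point): Point in the middle of the strap's bar, 85 mm from the pivot; its y axis points along the bar to the free end, its x axis across the bar to the side that must be pushed (the outer side, away from home), z up. A round rubber foot, 20 mm across, hangs below the bar here down to 33.5 mm above the bench.
- strap_knob (a point): Centre of the small black upright knob on the strap, 125 mm from the pivot: 16 mm across, from the bar's top (56) up to 88 mm above the bench. Not to be grasped; pushing its side is fine. This point is 72 mm above the bench.
- lever (a joint): Angle of the cam lever (rad) about a level axle along fixture y at fixture (0, 110), 76 mm above the bench. 0: upright. Grows as the lever folds down towards fixture -x; 1.5 is fully down (nearly level, hard end of travel). Starts between 0.25 and 0.6, stays where it is left; turning it takes 0.22 N m (about 4 N at 60 mm).
- lever_hinge (a point): On the lever's axle, in the middle of the lever's width, 76 mm above the bench. On the same axle a round cam (15 mm radius) sits over the place of the strap's free end.
- lever_grip (a point): Middle of the lever's black grip, 60 mm from the axle. The grip is 16 mm thick (the way the lever turns), 18 mm wide (along the axle) and runs from 32 to 88 mm from the axle. Its z axis points along the lever to the free end, its x axis is square to the face that must be pushed and points out of that face (fixture +x when upright, up when down).
- board: Green circuit board 120 (x) by 84 (y) by 4 mm with a metal shield can on it, lying loose in the fixture's nest; origin: centre of its underside, 18 mm above the bench; the can's top is 31 mm above the bench. Leave it there.
- stand: Bystander: white triangular plastic stand, 30 by 60 mm, 92 mm tall; origin: centre of its underside.
- splitter: Bystander: aluminium box with three brass connectors, 55 by 75 by 32 mm (83 mm over the connectors); origin: centre of its underside.
- driver: Bystander: screwdriver about 170 mm long lying on the bench along its x axis; origin: centre of its underside.

How it is judged:
On the way, in this order (a step that is already met when the one before it is completed fails the run):
1. the strap is swung home over the board (value of joint strap below 0.07 rad), for 0.2 s.
2. the cam lever is pushed fully down, with the strap still home (value of joint lever above 1.38 rad and value of joint strap below 0.07 rad), for 0.2 s.
At the end, for the whole second after the job is handed in: The strap is within 0.07 rad (4 degrees) of its stop and the cam lever is down past 1.38 rad; the board is within 8 mm and each bystander within 20 mm of where it began (all of step 2 and distance of board from where it was at the start of the episode below 0.008 m and distance of each of stand, splitter, driver from where it was at the start of the episode below 0.02 m); the robot touches nothing.
It fails at once if the cam lever is pushed most of the way down while the strap is not yet home (value of joint lever above 1 rad and value of joint strap above 0.12 rad).
It fails at once if the strap's bar, its knob or the cam lever is taken between the fingers ((x of the grasp point in the frame of strap_mid between -0.006 and 0.006 m and y of the grasp point in the frame of strap_mid between -0.06 and 0.06 m and z of the grasp point in the frame of strap_mid between -0.008 and 0.008 m) or (x of the grasp point in the frame of strap_knob between -0.006 and 0.006 m and y of the grasp point in the frame of strap_knob between -0.006 and 0.006 m and z of the grasp point in the frame of strap_knob between -0.014 and 0.014 m) or (x of the grasp point in the frame of lever_grip between -0.006 and 0.006 m and y of the grasp point in the frame of lever_grip between -0.006 and 0.006 m and z of the grasp point in the frame of lever_grip between -0.03 and 0.03 m)).
It fails at once if the circuit board is lifted or shoved out of its nest (moved more than 8 mm) (distance of board from where it was at the start of the episode above 0.008 m).
It fails at once if the screwdriver, stand or connector box is moved more than 20 mm, or the stand tipped (distance of any of stand, splitter, driver from where it was at the start of the episode above 0.02 m or angle between stand's own z axis and vertical above 0.4 rad).
It also fails if it takes over 48 s, if anything falls off the work surface, if the arm or the gripper's body presses on something with over 40 N, if the wrist force passes 120 N, or if a joint passes its speed limit or range.

## Robot

A 6-joint arm with a two-finger parallel gripper is mounted at the origin on the work surface. World frame = base frame: x ahead of the robot, y to its left, z up, the work surface at z = 0. Lengths are in m, angles in rad, forces in N, time in s.
With the tool pointing down it reaches from about 0.35 to 0.85 m from the base axis. Payload 8.1 kg.
Tool frame: the origin (TCP) lies midway between the tips of the shut fingers; the grasp point (between the pads) lies 19 mm behind it; z points along the fingers, y is the direction in which the jaws open and shut (so a half turn about z gives the same grasp; the last joint's range is limited). The gripper opens to 85 mm and grips with 20 to 120 N. Pads are 22 mm wide; open, the fingers measure 114 mm over their backs; the gripper's body (76 mm by 85 mm) begins 54 mm behind the grasp point. The pads swing forward as they close: fully open they stand 13 mm farther back than shut.
Start: joints at [-1.257, 0.13, 1.488, -0, 1.523, -0.085], TCP at [0.233, -0.553, 0.231] pointing down, gripper open.
Joint ranges: [-2.96, 2.96], [-0.89, 2.26], [0.02, 2.5], [-1.34, 4.48], [0, 2.73], [-2.66, 2.66]. Speed limits (rad/s): [2.39, 2.39, 2.79, 3.14, 3.14, 3.14].

## Interface

Orientations are given as a unit quaternion [w, x, y, z].
In Python, from plant import r, claw, planner, readout, cams, job gives the robot as it stands. The module is installed in compiled form; this text tells all that it offers. Calls block until the motion is done:
- r.move_to(position, orientation): joint-space move of the TCP to a pose.
- r.line_to(position, attitude=None, v=0.15): straight line of the TCP; attitude=None keeps the orientation; v is the mean speed in m/s.
- r.set_joints(angles): joint-space move.
- claw.set_gripper(opening, grasp_force=None): opening from 0.0 (shut) to 1.0 (fully open); grasp_force is the grip in N (None keeps the last); returns when the fingers have stopped.
- r.dwell(seconds).
- planner.ik(position, orientation): joint angles nearest the present ones, or None.
- readout.read_state(): the state.
- cams.get_image(name): name is "scene" or "top" or "wrist"; returns a dict with "frame" (480x640x3 uint8, blue, green, red), "vertical_fov" (degrees; the focal length in pixels is half the picture's height over the tangent of half this angle, whatever the lens; pixels are square), "cx", "cy" (the principal point, pixels), "dist_coeffs" ([k1, k2, p1, p2, k3] as OpenCV has them; the pictures are not rectified), "origin" and "orientation" of the camera in the world. Camera axes: x right, y down, z forward; pixel columns grow to the right and rows downward; lengths in m; the calibration is good to about 2 mm. A picture is of the moment at which its call begins. There is no depth.
A pose or a line that the arm cannot do raises r.PlanningError and nothing moves.
- job.hand_in(): hands the job in, once; it reports no verdict.
The state is a dict: "t": time; "qpos": joint angles; "dq": joint speeds; "effort": joint torques, N m; "position": TCP position; "tool_rot": TCP orientation; "contact_force": force on the tool from outside, world axes, zero at the start; "ft_torque": the same for the moment, N m; "grip_width": opening from 0.0 (shut) to 1.0 (fully open).
Only numpy, scipy, OpenCV 4.12 (cv2) and the standard library are available. Lean on these libraries where they do the work, as an engineer would, in place of code of your own. Each camera call takes 0.05 s, during which the arm holds its last target.

## Working session

There is one attempt and no reset: what is moved stays moved. The work goes in short steps, each a Python script; the robot and the scene stay as the last script left them, time stands still between calls to the robot, and variables do not carry over. Pictures are saved under pics/ and viewed, and the job is handed in when it is done.

```bash
mkdir -p pics; python3 - <<'E'
from plant import r, claw, planner, readout, cams, job
import cv2
for n in ["scene","top","wrist"]:
    d=cams.get_image(n); cv2.imwrite(f"pics/{n}0.png",d["frame"])
    print(n,{k:v for k,v in d.items() if k!="frame"})
print(readout.read_state())
E
```

```text
scene {'vertical_fov': 55.198914479630176, 'cx': 317.1950384965906, 'cy': 248.2969528277006, 'dist_coeffs': array([-0.08011186,  0.        ,  0.        ,  0.        ,  0.        ]), 'origin': array([ 0.99300962, -0.07333452,  0.8796287 ]), 'orientation': array([-0.20893114,  0.76115706,  0.59279086, -0.15995847])}
top {'vertical_fov': 53.94202048427385, 'cx': 322.5661485900959, 'cy': 236.91895294396218, 'dist_coeffs': array([-0.04227084,  0.        ,  0.        ,  0.        ,  0.        ]), 'origin': array([0.47428149, 0.07663723, 1.04342244]), 'orientation': array([ 0.02606744, -0.69701734,  0.71567912, -0.03592643])}
wrist {'vertical_fov': 59.41995499343011, 'cx': 313.7659612585966, 'cy': 242.80232318539532, 'dist_coeffs': array([-0.08496995,  0.        ,  0.        ,  0.        ,  0.        ]), 'origin': array([ 0.30458434, -0.52149543,  0.37285715]), 'orientation': array([ 0.12893227,  0.82277874, -0.54684479, -0.08586258])}
{'t': 0.15, 'qpos': array([-1.25738771e+00,  1.31008560e-01,  1.48906207e+00, -7.98721627e-06,
        1.52298505e+00, -8.53863338e-02]), 'dq': array([ 0.0015917 , -0.00265994, -0.00194037,  0.00129962, -0.00229548,
       -0.0007341 ]), 'effort': array([ 5.80372525e-04, -5.70061326e+01, -5.01158345e+01, -2.36293108e-04,
        9.45782172e-03,  7.42840643e-05]), 'position': array([ 0.23287649, -0.55249405,  0.23045484]), 'tool_rot': array([-7.26311032e-04,  9.80185803e-01,  1.98078917e-01, -8.71831872e-05]), 'contact_force': array([-1.05835868, -1.11660626, -0.47626715]), 'ft_torque': array([-0.00979611, -0.07489899,  0.00448222]), 'grip_width': 0.9987002620709322}
```

View pics/top0.png

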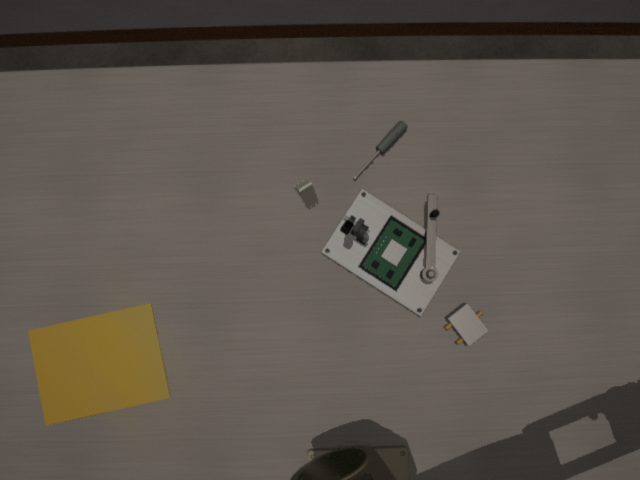

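View pics/scene0.png

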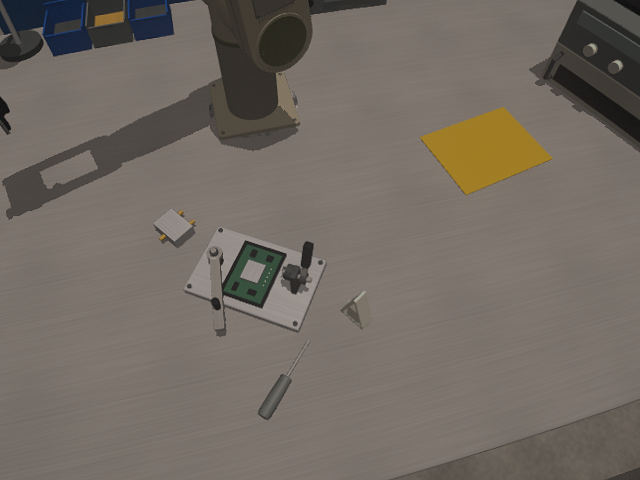

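```bash
cat > h.py <<'E'
import numpy as np, cv2
from scipy.spatial.transform import Rotation as R
def cam(d):
    f=240/np.tan(np.radians(d["vertical_fov"])/2)
    K=np.array([[f,0,d["cx"]],[0,f,d["cy"]],[0,0,1.]])
    return K,np.array(d["dist_coeffs"]),R.from_quat(np.roll(d["orientation"],-1)).as_matrix(),np.array(d["origin"])
def back(d,px,z):
    K,D,M,o=cam(d)
    u=cv2.undistortPoints(np.array(px,float).reshape(-1,1,2),K,D).reshape(-1,2)
    ray=np.c_[u,np.ones(len(u))]@M.T
    return o+ray*((z-o[2])/ray[:,2])[:,None]
def proj(d,P):
    K,D,M,o=cam(d); P=np.atleast_2d(P)
    return cv2.projectPoints((P-o)@M,np.zeros(3),np.zeros(3),K,D)[0].reshape(-1,2)
E
python3 - <<'E'
import cv2
t=cv2.imread('pics/top0.png');cv2.imwrite('pics/top0z.png',cv2.resize(t[180:330,310:510],None,fx=4,fy=4,interpolation=cv2.INTER_CUBIC))
t=cv2.imread('pics/scene0.png');cv2.imwrite('pics/scene0z.png',cv2.resize(t[200:340,150:390],None,fx=3.3,fy=3.3,interpolation=cv2.INTER_CUBIC))
E
```

```text
(no output)
```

View pics/top0z.png

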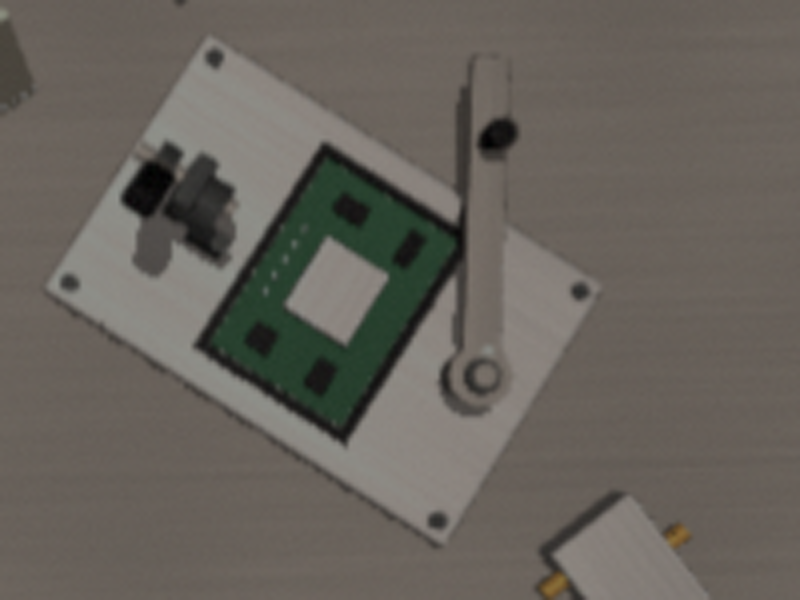

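View pics/scene0z.png

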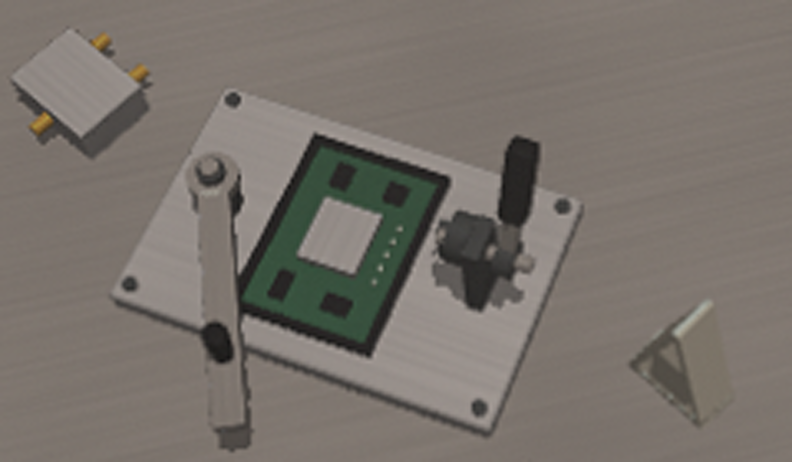

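```bash
cat >> h.py <<'E'
E
python3 - <<'E'
from plant import cams
import numpy as np, json
from h import *
from scipy.optimize import least_squares
t=cams.get_image("top"); s=cams.get_image("scene")
tz=lambda p: np.array(p,float)/4+[310,180]
sz=lambda p: np.array(p,float)/3.3+[150,200]
tc=tz([(210,35),(600,290),(443,545),(45,290)])-0.4
sc=sz([(490,430),(112,296),(228,90),(582,203)])-0.3
L=np.array([[85,130,18],[85,-130,18],[-85,-130,18],[-85,130,18]])/1e3
for d,c in((t,tc),(s,sc)):
    P=back(d,c,.018); print(np.round(P,4)); print([round(float(np.linalg.norm(P[i]-P[(i+1)%4])),4) for i in range(4)])
def W(p,X):
    c,s_=np.cos(p[2]),np.sin(p[2]); X=np.atleast_2d(X)
    return np.c_[p[0]+c*X[:,0]-s_*X[:,1], p[1]+s_*X[:,0]+c*X[:,1], X[:,2]]
def fit(t_,s_):
    f=lambda p: np.r_[*( [(proj(t,W(p,L))-tc).ravel()] if t_ else []), *([(proj(s,W(p,L))-sc).ravel()] if s_ else [])]
    return least_squares(f,[.5,0,-.5])
for a in((1,0),(0,1),(1,1)):
    q=fit(*a); print(a,q.x,np.abs(q.fun).max())
p=q.x
# strap
tip=back(t,tz([[491,55]])-.4,.056); hub=back(t,tz([[484,376]])-.4,.062); kn=back(t,tz([[502,128]])-.4,.088)
tips=back(s,sz([[227,430]])-.3,.046);hubs=back(s,sz([[212,167]])-.3,.062)
def inv(X):
    c,s_=np.cos(p[2]),np.sin(p[2]); d=X[:,:2]-p[:2]
    return np.c_[c*d[:,0]+s_*d[:,1],-s_*d[:,0]+c*d[:,1]]*1e3
for n,X in(("tip",tip),("hub",hub),("tips",tips),("hubs",hubs)):
    l=inv(X); print(n,l,np.arctan2(l[0,0],l[0,1]+90))
# lever: grip top centre (88mm from axle)
for a in(.25,.35,.45,.55,.6):
    g=W(p,np.array([[-88*np.sin(a),110,76+88*np.cos(a)],[-32*np.sin(a),110,76+32*np.cos(a)],[0,110,76]])/1e3)
    print(a,np.round((proj(t,g)-[310,180])*4),np.round((proj(s,g)-[150,200])*3.3))
E
```

```text
[[ 0.6696 -0.029   0.018 ]
 [ 0.5231 -0.2384  0.018 ]
 [ 0.3874 -0.1457  0.018 ]
 [ 0.5312  0.0657  0.018 ]]
[0.2555, 0.1643, 0.2557, 0.1677]
[[ 0.6742 -0.0274  0.018 ]
 [ 0.5303 -0.2389  0.018 ]
 [ 0.394  -0.1456  0.018 ]
 [ 0.5375  0.0656  0.018 ]]
[0.2559, 0.1652, 0.2554, 0.1654]
(1, 0) [ 0.52789212 -0.08689019 -0.60242591] 1.66894467100758
(0, 1) [ 0.53339218 -0.08655214 -0.59830811] 1.4193978452624947
(1, 1) [ 0.53041721 -0.08674103 -0.60066527] 2.553079073306776
tip [[146.79650381  -6.12592462]] 1.051699723936525
hub [[ -1.18923268 -91.41139599]] -2.4414143609703047
tips [[148.02302061  -8.36355491]] 1.0667931526910601
hubs [[ -0.75918275 -89.02529219]] -0.6617310586440001
0.25 [[149. 177.]
 [157. 166.]
 [161. 160.]] [[517. 153.]
 [510. 220.]
 [506. 256.]]
0.35 [[139. 192.]
 [153. 171.]
 [161. 160.]] [[523. 143.]
 [512. 216.]
 [506. 256.]]
0.45 [[129. 207.]
 [150. 176.]
 [161. 160.]] [[528. 134.]
 [514. 213.]
 [506. 256.]]
0.55 [[120. 222.]
 [147. 181.]
 [161. 160.]] [[533. 127.]
 [516. 211.]
 [506. 256.]]
0.6 [[115. 228.]
 [145. 184.]
 [161. 160.]] [[535. 124.]
 [517. 209.]
 [506. 256.]]
```

```bash
cat >> h.py <<'E'
p=np.array([.5304,-.0867,-.6007])
ex=np.array([np.cos(p[2]),np.sin(p[2]),0]); ey=np.array([-np.sin(p[2]),np.cos(p[2]),0])
def F(x,y,z): return np.array([p[0],p[1],0])+(x*ex+y*ey)/1e3+np.array([0,0,z/1e3])
def quat(t):
    z=np.array([0,0,-1.]); t=t/np.linalg.norm(t)
    return np.roll(R.from_matrix(np.c_[np.cross(t,z),t,z]).as_quat(),1)
def strap(th,rr,off,z,sgn):
    u=np.sin(th)*ex+np.cos(th)*ey; n=np.cos(th)*ex-np.sin(th)*ey
    return F(0,-90,z)+(rr*u+off*n)/1e3, quat(sgn*n)
E
python3 - <<'E'
from plant import r, claw, planner, readout, cams, job
from h import *
for sgn in(1,-1):
    for th in(1.055,.5,0): print(sgn,th,planner.ik(*strap(th,105,45,38,sgn)))
    for x,z in((30,135),(-35,85)): print('lev',planner.ik(F(x,110,z),quat(sgn*ex)))
print(readout.read_state()['t'])
E
```

```text
1 1.055 [-4.37162056e-01  3.47036872e-01  1.60360234e+00 -4.44089210e-16
  1.19095344e+00  1.21853794e+00]
1 0.5 [-3.36695157e-01  3.33171569e-01  1.62094699e+00 -4.44089210e-16
  1.18747410e+00  7.64004843e-01]
1 0 [-2.59191638e-01  2.63843290e-01  1.70568890e+00 -4.44089210e-16
  1.17206047e+00  3.41508362e-01]
lev [-1.03931018e-01  2.38964391e-01  1.54429907e+00 -4.44089210e-16
  1.35832919e+00  4.96768982e-01]
lev [-4.86300997e-02  1.52848436e-01  1.73902098e+00 -4.44089210e-16
  1.24972323e+00  5.52069900e-01]
-1 1.055 [-4.37162056e-01  3.47036872e-01  1.60360234e+00 -4.44089210e-16
  1.19095344e+00 -1.92305471e+00]
-1 0.5 [-3.36695157e-01  3.33171569e-01  1.62094699e+00 -4.44089210e-16
  1.18747410e+00 -2.37758781e+00]
-1 0 None
lev [-1.03931018e-01  2.38964391e-01  1.54429907e+00 -4.44089210e-16
  1.35832919e+00 -2.64482367e+00]
lev [-4.86300997e-02  1.52848436e-01  1.73902098e+00 -4.44089210e-16
  1.24972323e+00 -2.58952275e+00]
0.25
```

```bash
python3 - <<'E'
from plant import r, claw, planner, readout, cams, job
from h import *
claw.set_gripper(0.0)
P,q=strap(1.055,105,48,170,1); r.move_to(P,q)
P,q=strap(1.055,105,48,40,1); r.line_to(P,q,v=.1)
s=readout.read_state(); print(s['t'],s['position']-P,s['contact_force'],s['grip_width'])
for n in("scene","top"):
    d=cams.get_image(n)['frame']; c=d[180:330,310:510] if n=="top" else d[200:340,150:390]
    cv2.imwrite(f'pics/{n}1z.png',cv2.resize(c,None,fx=3.3,fy=3.3,interpolation=cv2.INTER_CUBIC))
E
```

```text
4.2417 [ 0.00064991 -0.00030052  0.00094674] [ 1.06791417 -0.07056443  0.09680951] 0.000799947684996175
```

View pics/scene1z.png

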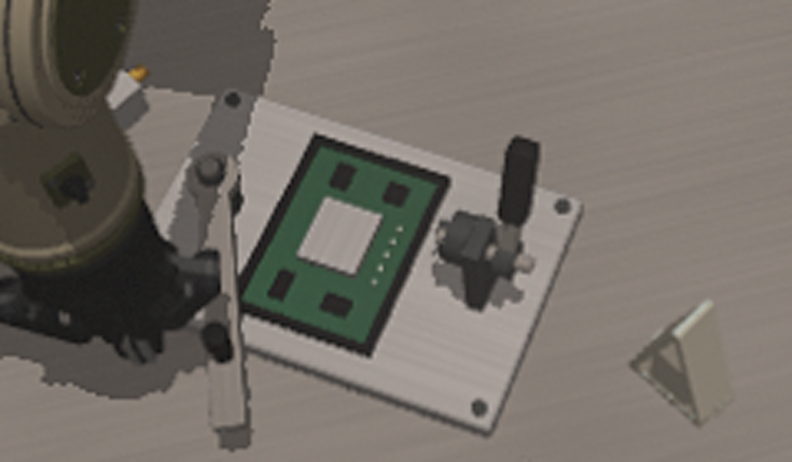

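View pics/top1z.png

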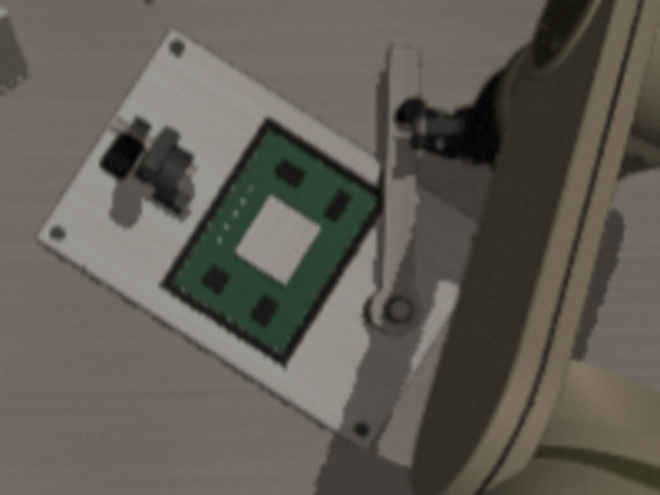

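```bash
python3 - <<'E'
from plant import r, claw, planner, readout, cams, job
from h import *
def st(l):
    s=readout.read_state(); f=s['contact_force']; print(l,round(s['t'],2),np.round(f,1))
    return s
r.line_to(*strap(1.055,92,48,40,1),v=.1); st('shift')
r.line_to(*strap(1.055,92,26,40,1),v=.06); st('near')
for th in np.linspace(1.055,.15,7)[1:]:
    r.line_to(*strap(th,92,26,40,1),v=.06); s=st(round(th,2))
    if np.linalg.norm(s['contact_force'])>25: break
for n in("scene","top"):
    d=cams.get_image(n)['frame']; c=d[180:330,310:510] if n=="top" else d[200:340,150:390]
    cv2.imwrite(f'pics/{n}2z.png',cv2.resize(c,None,fx=3.3,fy=3.3,interpolation=cv2.INTER_CUBIC))
E
```

```text
shift 4.62 [-0.3 -0.2 -0. ]
near 5.14 [ 0.7 -0.4  0.8]
0.9 5.53 [-0.8 -0.3 -0.5]
0.75 5.92 [ 0.4 -0.1  0.1]
0.6 6.32 [-0.6  0.3 -0.6]
0.45 6.71 [ 0.4 -0.4 -0.1]
0.3 7.1 [ 0.9 -0.4  1.1]
0.15 7.49 [-0.2 -0.5 -0.2]
```

View pics/scene2z.png

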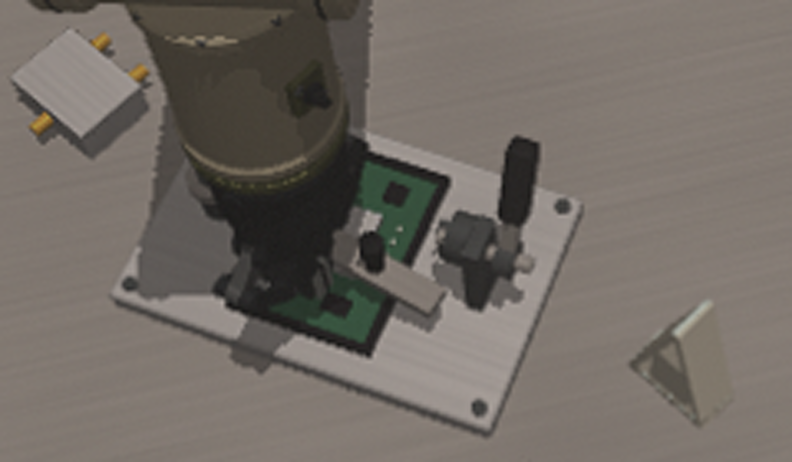

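View pics/top2z.png

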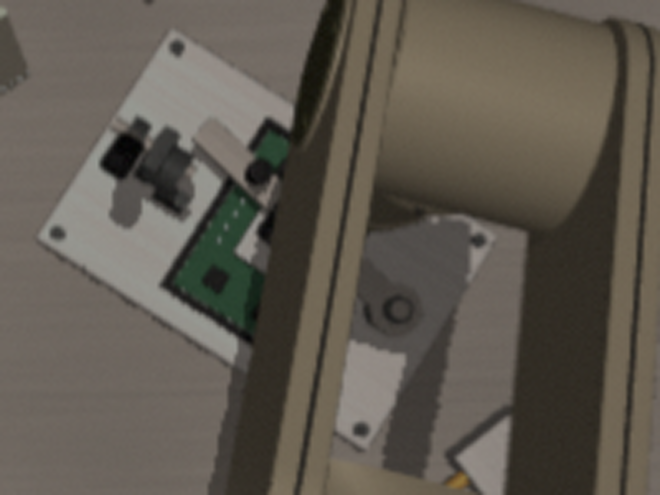

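The strap has followed the finger (knob at about (372,250) in the enlarged scene view); it is a little short of home. Next: fine steps up to the stop.

```bash
python3 - <<'E'
from plant import r, claw, planner, readout, cams, job
from h import *
th=.15
while th>-.25:
    th-=.0125 if th<.06 else .03
    r.line_to(*strap(max(th,0),92,26+min(th,0)*92,40,1),v=.03)
    r.dwell(.1)
    fs=np.mean([readout.read_state()['contact_force'] for _ in range(4)],0); fx=fs@ex
    print(round(th,3),np.round(fs,1),round(fx,1))
    if fx>14: break
print(readout.read_state()['t'],readout.read_state()['position'])
for n in("scene","top"):
    d=cams.get_image(n)['frame']; c=d[180:330,310:510] if n=="top" else d[200:340,150:390]
    cv2.imwrite(f'pics/{n}3z.png',cv2.resize(c,None,fx=3.3,fy=3.3,interpolation=cv2.INTER_CUBIC))
E
```

```text
0.12 [ 0.6 -1.3  0.9] 1.2
0.09 [ 0.3 -0.3 -0.7] 0.4
0.06 [ 0.6 -0.2 -0.5] 0.6
0.03 [0.6 0.7 0.4] 0.0
0.017 [ 0.6 -0.5 -0.4] 0.8
0.005 [ 0.6 -0.5 -0.3] 0.7
-0.008 [ 1.9 -0.1 -1.3] 1.6
-0.02 [1.3 0.2 0.6] 0.9
-0.033 [0.7 0.2 1. ] 0.5
-0.045 [ 0.6 -0.4  0.8] 0.7
-0.057 [ 6.1 -2.1 -3.5] 6.2
-0.07 [10.2 -4.  -6.6] 10.7
-0.082 [13.8 -7.8 -9.5] 15.8
12.1417 [ 0.54911832 -0.09716421  0.04053306]
```

View pics/scene3z.png

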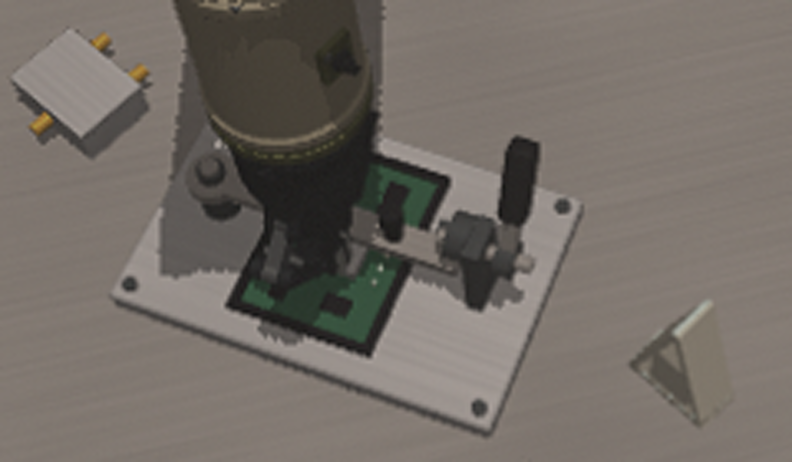

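```bash
python3 - <<'E'
from plant import r, claw, planner, readout, cams, job
from h import *
r.line_to(*strap(0,92,40,40,1),v=.08)
r.line_to(*strap(0,92,45,190,1),v=.2)
r.move_to(F(70,110,190),quat(ex))
s=readout.read_state(); print(s['t'],s['contact_force'])
for n in("scene","top"):
    D=cams.get_image(n);d=D['frame'].copy(); o=(310,180) if n=="top" else (150,200)
    c=d[180:330,310:510] if n=="top" else d[200:340,150:390]
    c=cv2.resize(c,None,fx=3.3,fy=3.3,interpolation=cv2.INTER_CUBIC)
    for X in((0,35,88),(0,80,56),(-10,-40,56),(10,-40,56)):
        u=(proj(D,F(*X))[0]-o+.5)*3.3; cv2.circle(c,tuple(int(v) for v in u),3,(0,0,255),1)
    cv2.imwrite(f'pics/{n}4z.png',c)
E
```

```text
14.075 [ 0.31128409 -0.54755027 -0.46791383]
```

View pics/scene4z.png

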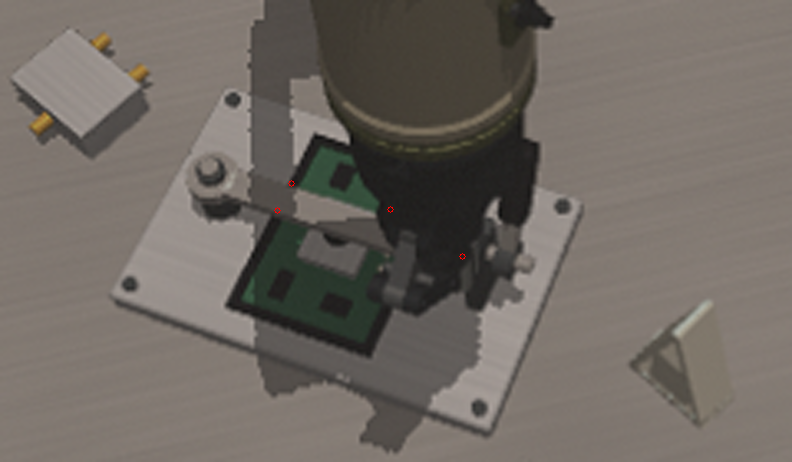

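View pics/top4z.png

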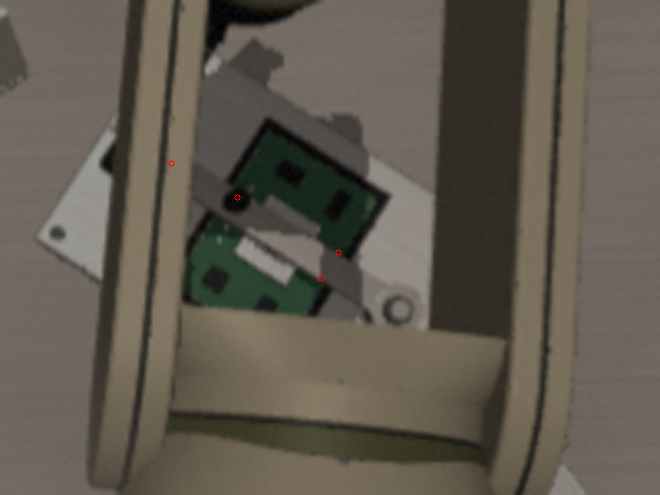

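```bash
python3 - <<'E'
from plant import r, claw, planner, readout, cams, job
from h import *
q=quat(ex); rho=62
def T(a,h=15): return F(-rho*np.sin(a)+8*np.cos(a)+h,110,76+rho*np.cos(a)+8*np.sin(a))
def f():
    return np.mean([readout.read_state()['contact_force'] for _ in range(4)],0)
r.line_to(T(.25,35),q,v=.12); print(f())
r.line_to(T(.25),q,v=.05); print(f())
for a in np.r_[np.arange(.35,1.36,.1),1.4]:
    r.line_to(T(a),q,v=.06); g=f(); print(round(a,2),np.round(g,1))
    if np.linalg.norm(g)>30: print('stop');break
z=0
P=T(a)
for k in range(14):
    P=P+[0,0,-.0012]; r.line_to(P,q,v=.03); r.dwell(.1); g=f(); print(round(P[2],4),np.round(g,1))
    if g[2]>20: break
print(readout.read_state()['t'])
for n in("scene","top"):
    d=cams.get_image(n)['frame']; c=d[180:330,310:510] if n=="top" else d[200:340,150:390]
    cv2.imwrite(f'pics/{n}5z.png',cv2.resize(c,None,fx=3.3,fy=3.3,interpolation=cv2.INTER_CUBIC))
E
```

```text
[-0.30296727 -0.21790335  0.13876488]
[-0.4005867   0.22351256 -0.76477659]
0.35 [-0.3 -0.5 -0.1]
0.45 [ 0.3  0.8 -0.2]
0.55 [ 0.2 -0.1  0.3]
0.65 [1.1 0.6 1.5]
0.75 [1.2 1.  1.4]
0.85 [ 1.2 -0.3  0.8]
0.95 [-0.3  0.4  0.7]
1.05 [ 0.4  0.3 -0.1]
1.15 [-0.3 -0.4 -0.5]
1.25 [ 0.3 -0.1  0.5]
1.35 [-0.7 -0.5  0.5]
1.4 [1.2 0.5 0. ]
0.0932 [-2.1  0.5  2.8]
0.092 [-1.3  0.2  3.2]
0.0908 [-0.1  2.3  3.6]
0.0896 [0.5 2.1 3.5]
0.0884 [0.8 1.2 2.8]
0.0872 [-0.   1.9  5.7]
0.086 [-4.8  1.9 11.8]
0.0848 [-9.3  1.6 20.2]
21.2333
```

View pics/scene5z.png

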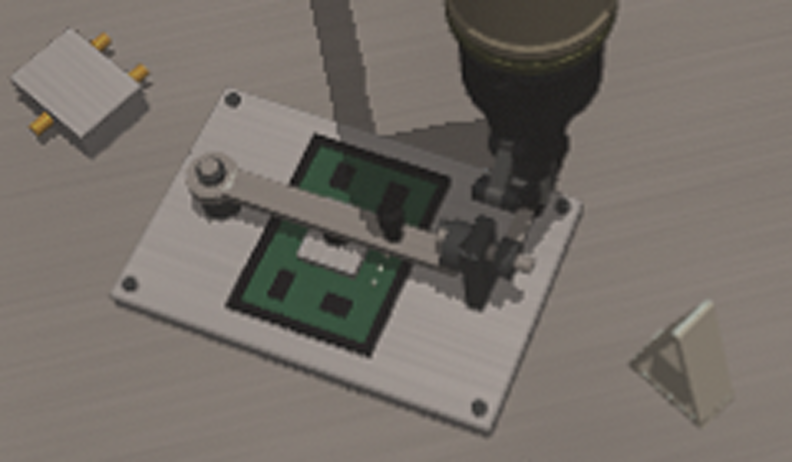

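```bash
python3 - <<'E'
from plant import r, claw, planner, readout, cams, job
from h import *
q=quat(ex); P=readout.read_state()['position']
r.line_to(P+[0,0,.12],q,v=.12)
r.move_to(np.array([.35,.28,.3]),q)
s=readout.read_state(); print(s['t'],s['contact_force'])
for n in("scene","top"):
    D=cams.get_image(n);d=D['frame'].copy(); cv2.imwrite(f'pics/{n}6.png',d); o=(310,180) if n=="top" else (150,200)
    c=d[180:330,310:510] if n=="top" else d[200:340,150:390]
    c=cv2.resize(c,None,fx=3.3,fy=3.3,interpolation=cv2.INTER_CUBIC)
    for X in((0,35,88),(0,80,56),(-88*np.sin(1.5),101,82.2),(-88*np.sin(1.5),119,82.2),(0,110,76)):
        u=(proj(D,F(*X))[0]-o+.5)*3.3; cv2.circle(c,tuple(int(v) for v in u),3,(0,0,255),1)
    cv2.imwrite(f'pics/{n}6z.png',c)
E
```

```text
23.775 [ 0.56742763  0.13853803 -0.43914756]
```

View pics/scene6z.png

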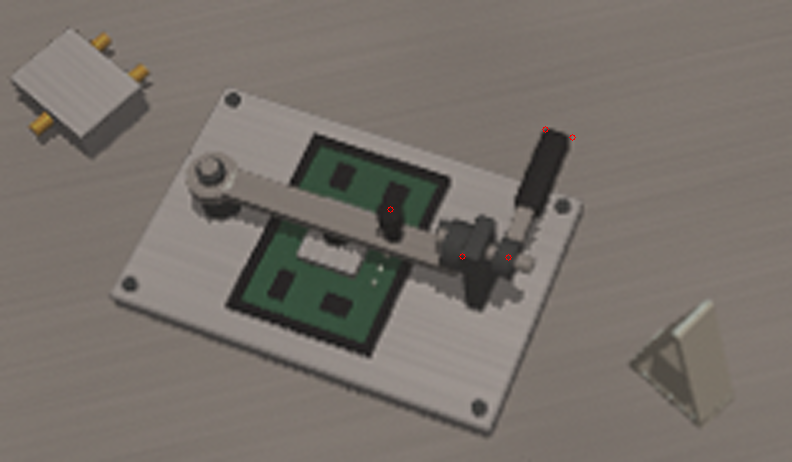

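View pics/top6z.png

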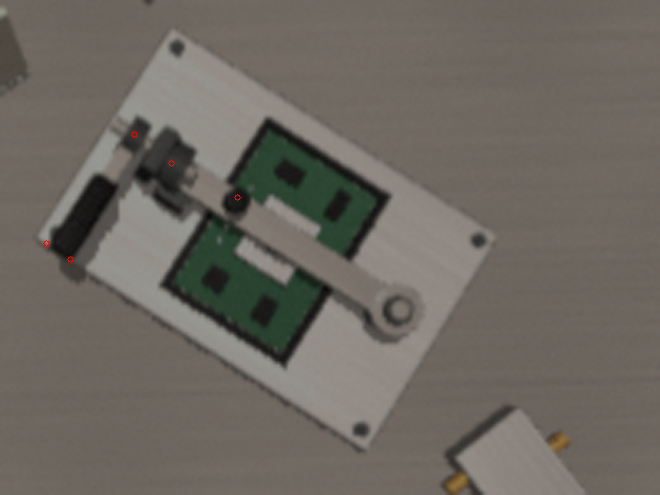

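View pics/top6.png

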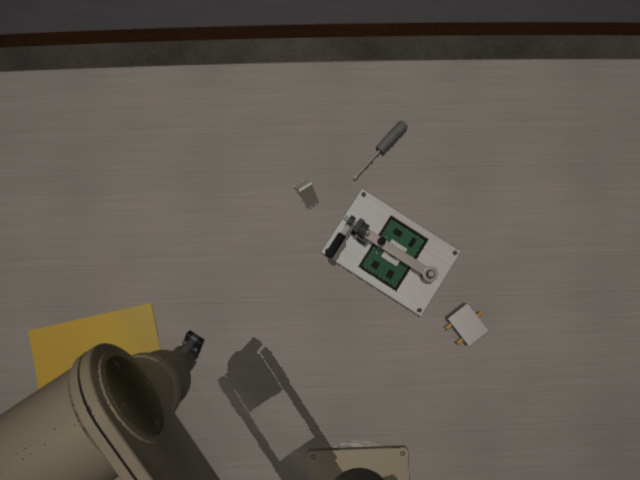

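```bash
python3 - <<'E'
from plant import job, readout
job.hand_in(); print(readout.read_state()['t'])
E
```

```text
the job is handed in; nothing more can be done
the job is handed in; nothing more can be done
```

The strap is home against its stop and the cam lever is fully down, so the board is clamped. I handed the job in after about 24 s of the 48 s allowed.

- **Strap:** I pushed the bar's outer side with the back of the shut fingers, from about 1.05 rad to the stop. The force then rose steadily to about 16 N. Afterwards the knob and the bar's edges lay on the positions predicted for home.
- **Lever:** I folded it over from about 0.33 rad with the fingertips and pressed it down until the stop pushed back with about 20 N. The fingertips stopped at about 87 mm, where about 88 mm is expected for fully down.
- **Lever tip in the pictures:** It matches the 1.5 rad prediction in the scene view. In the top view it is about 3 px (about 5 mm) off. Those two cameras also disagreed by about 5 mm on the fixture's position, so I trusted the force and height checks.
- **Everything else:** In the last pictures the board, screwdriver, stand and connector box look unmoved. I judged this by eye and did not measure it. The gripper was held clear with about zero contact force, and nothing was grasped.

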